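# Shim the slab joint and hold the slab home

### The job

Lift the blue horseshoe shim up and off its peg and stand it, legs down, in about the middle of whichever of the two joints beside the loose slab is already wide enough for it. Then take the loose slab by the red handle of its suction lifter, slide it flush against the aluminium rail and push it along the rail until the shim is pinched tight between the two slabs. Finish still gripping the handle and pressing, so that I can pencil round the slab; leave the orange shim, tape measure, pencil and line reel where they are.

Things in the scene. Friction and masses are not known exactly. Their poses are not given: they have to be found in the camera images.
- shim_blue: Blue U-shaped plastic shim, 10 mm thick (its x), 50 wide (y), 70 tall (z), 35 g. Slot 13 wide and 46 high, open at the foot, between two legs. Origin: middle of the foot; z up. It hangs by the slot astride a peg, foot 39 mm above the table: pinch the top 20 mm across x from above and lift 50 mm straight up.
- shim_orange: Orange shim on the rack's other peg: same shape and frame as the blue one but 16 mm thick. Leave it alone.
- rack: Fixed plywood rack. Origin: middle of underside; foot 92 (x) by 132 (y) by 12 mm, upright board at x +32 to +44, its top 92 mm high. Two 10 mm steel pegs at y -32 and +32 mm, axis 80 mm high, run from the upright to x -28, with ends turned up to 92 mm height. Either shim may be on either peg, about x = 0 to +4 mm.
- board: Fixed plywood board, 270 (x) by 112 (y) by 18 mm. Origin on the underside, below the middle of the slab row, which runs along x. Aluminium rail along x on the +y side: its inner face is at y +40 mm, 22 mm above the board. Fixed slabs stand against it at x -85 and +85 mm, the loose slab between them.
- slab_full: Fixed full concrete slab, 80 (x) by 80 (y) by 30 mm, x and y along the board's. Origin: middle of underside. At either end of the board.
- slab_cut: Fixed cut concrete slab, 60 (x) by 80 (y) by 30 mm, x and y along the board's. Origin: middle of underside. At the other end of the board.
- slab_loose: Loose concrete slab, 80 by 80 by 30 mm, about 0.55 kg with its lifter; origin: middle of underside, axes nearly the board's. It starts 8 to 16 mm off the rail. A black suction cup (62 across) on top carries a red and black grip bar, 18 (x) by 64 (y) mm, from 68 to 90 mm above the slab's underside, over its middle. Slides on the board with about 2 to 7 N if not pressed down.
- tape_measure: Yellow tape measure, 36x86x64 mm. Origin: middle of underside. Leave it alone.
- carpenter_pencil_0: Flat red carpenter's pencil, 12 wide and 182 mm long (y), lying; origin: middle of underside. Leave it alone.
- line_reel: Reel of pink mason's line, 55 across, 54 high. Origin: middle of underside. Leave it alone.
Mind the look-alikes: they are no part of the job. There is more than one size of the shim_blue; the job needs the smaller.

How it is judged:
By the outcome, as a careful person would: the job done as asked, in the order asked, and still so for the second after the job is handed in, while the arm keeps its last pose, push and grip.
It also fails if it takes over 58 s, if anything falls off the work surface, if the arm or the gripper's body presses on something with over 40 N, if the wrist force passes 120 N, or if a joint passes its speed limit or range.

### The arm

A 6-joint arm with a two-finger parallel gripper is mounted at the origin on the work surface; the furniture and walls round the work are solid. World frame = base frame: x ahead of the robot, y to its left, z up, the work surface at z = 0. Lengths are in m, angles in rad, forces in N, time in s.
With the tool pointing down it reaches from about 0.275 to 0.775 m from the base axis. Payload 14.6 kg.
Tool frame: the origin (TCP) lies at the very end of the fingers, on their centre line; the grasp point (between the pads) lies env.grip_point_offset behind it (env.grip_point_offset is the distance from the TCP to the grasp point, in m); z points along the fingers, y is the line along which they close (so a half turn about z gives the same grasp; the last joint's range is limited). The gripper opens to 85 mm and grips with 20 to 120 N. Pads are 22 mm wide; open, the fingers measure 114 mm over their backs; the gripper's body (76 mm by 85 mm) begins 54 mm behind the grasp point. The pads swing forward as they close: fully open they stand 13 mm farther back than shut.
Start: joints at [-1.305, 0.263, -0.048, 1.259, 0, 1.415], TCP at [0.214, -0.479, 0.231] pointing down, gripper open.
Joint ranges: [-2.65, 2.65], [-0.89, 1.7], [-1.18, 1.37], [-2.13, 2.11], [-1.35, 1.29], [-3.14, 3.14]. Speed limits (rad/s): [1.89, 1.89, 2.57, 2.79, 3.14, 3.14].

### API

Orientations are given as a rotation vector (axis times angle).
In Python, from cell import env, camera, camera_params, nets gives the robot as it stands.
- The arm moves only by the shell command python3 -m handwheel 'ROWS' [OPENING]. ROWS is JSON, a list of rows, each an object with "translation": the shift along the tool's x, y, z in units of 30 mm (1.0 is 30 mm), a list of three; "delta_rot": the turn, a rotation vector about the tool's x, y, z in units of 6 degrees (1.0 is 6 degrees), a list of three. A call has 1 to 8 rows; each row is the pose to reach, as a shift and turn from the pose commanded when the call began, along the tool's axes at that moment; what a row does not reach only later rows make up. A row lasts 1/10 s, in which the tool goes at most 50 mm and 8.59 degrees, less where a joint would pass 70% of its speed; a pose out of reach is approached as far as the arm can. A call with a gripper value outside its range is refused whole. OPENING is the finger opening in mm, from 0 to 85.4, set as the call begins (- or left out, the last holds). The fingers move at their own pace and stop on an object; the grip force is fixed at half the most. Time passes only in rows, so rows that repeat a pose let the fingers close. It gives the time, the measured TCP pose, the force, the opening and the grip force at its end, in the units of the state.
- env.observe(): the state, without advancing time (a new reading comes with each control period).
- camera(name): name is "scene" or "top" or "wrist"; returns the picture (400x640x3 uint8, red, green, blue); there is no depth.
- camera_params(name): a dict with "intrinsics" (3x3 intrinsics, pixels), "R" (3x3) and "t" (3): a world point X has camera coordinates R X + t; the wrist camera has in their place "hand_eye" (4x4, takes a point from camera to tool coordinates, whose origin is the TCP and whose axes are the flange's). Camera axes: x right, y down, z forward; pixel columns grow to the right and rows downward; lengths in m; the calibration is good to about 2 mm. The wrist camera is an equidistant fisheye: a pixel r from the principal point sees the ray r / f radians off the axis. A picture is of the moment at which its call begins: read the wrist's pose just before it. camera_params takes no time and is no camera call.
- env.job_done(): hands the job in; it is judged then, once.
Trained networks look in the newest picture that a camera, given by its name, has taken for a name from the list of things; names that differ only in an ending like _2 or _b are one class to them, and where a whole thing is asked for, a point or a joint stands for the part that bears it (a point fixed in the world has none). Each returns a list of dicts, best first, with "score" (0 to 1); they miss things now and then, are a little off and sometimes report something else, mostly with a low value. They report only what shows in the picture. A call takes as long as a camera call. They do not tell look-alikes from the thing itself.
- nets.spot_in(camera, thing): "extent" ([left, top, width, height] in pixels, round what is visible of it).
- nets.silhouettes(camera, thing): "pixels" (400x640 bool, what is visible of it) and "extent" ([left, top, width, height] in pixels, round what is visible of it).
The state is a dict: "time": time; "q": joint angles; "joint_vel": joint speeds; "joint_torque": joint torques, N m; "ee_pos": TCP position; "ee_rot": TCP orientation; "wrist_force": force on the tool from outside, world axes, zero at the start; "ft_torque": the same for the moment, N m; "finger_gap": opening from 0.0 (shut) to 1.0 (fully open); "finger_force": force on a finger pad.
Only numpy, scipy, OpenCV 4.12 (cv2) and the standard library are available. Lean on these libraries where they do the work, as an engineer would, in place of code of your own. Each camera call takes 0.05 s, during which the arm holds its last target. There are 200 camera calls.

## Working session

There is one attempt and no reset: what is moved stays moved. The work goes in short steps, Python scripts to look and compute and a shell command to move; the robot and the scene stay as the last step left them, time stands still between calls to the robot, and variables do not carry over. Pictures are saved under pics/ and viewed, at most 10 in all, crops included, and the job is handed in when it is done.

```bash
mkdir -p pics
cat > h.py <<'E'
from cell import env,camera,camera_params,nets
import numpy as np,cv2
E
python3 - <<'E'
from h import *
for c in("top","scene"):
    im=camera(c); cv2.imwrite(f"pics/{c}0.png",im[...,::-1])
    p=camera_params(c); print(c,p["intrinsics"],p["R"],p["t"])
    for n in ["shim_blue","shim_orange","rack","board","slab_full","slab_cut","slab_loose"]:
        print(n,[(round(d["score"],2),np.round(d["extent"]).tolist()) for d in nets.spot_in(c,n)][:4])
o=env.observe();print(o["ee_pos"],o["ee_rot"],o["time"],env.grip_point_offset)
E
```

```text
top [[365.75450762   0.         320.43887973]
 [  0.         365.75450762 201.40280922]
 [  0.           0.           1.        ]] [[-0.00772205 -0.99994477 -0.00712941]
 [-0.98456873  0.00884942 -0.17477443]
 [ 0.17482787  0.00566977 -0.98458269]] [-0.13351219  0.52659399  0.84276137]
shim_blue [(0.47, [384.0, 175.0, 12.0, 26.0]), (0.35, [306.0, 189.0, 34.0, 34.0])]
shim_orange [(0.66, [383.0, 201.0, 11.0, 26.0])]
rack [(0.88, [363.0, 175.0, 47.0, 56.0])]
board [(0.89, [291.0, 154.0, 44.0, 108.0])]
slab_full [(0.82, [301.0, 220.0, 32.0, 34.0])]
slab_cut [(0.82, [300.0, 158.0, 34.0, 26.0]), (0.75, [365.0, 175.0, 44.0, 55.0])]
slab_loose [(0.62, [306.0, 190.0, 33.0, 31.0])]
scene [[513.69124636   0.         316.5760046 ]
 [  0.         513.69124636 191.36764694]
 [  0.           0.           1.        ]] [[ 0.46649414 -0.8841679   0.02510658]
 [-0.37584241 -0.2238322  -0.89924503]
 [ 0.80070326  0.41005642 -0.4367242 ]] [-0.37057228  0.21829085  0.72804499]
shim_blue [(0.82, [372.0, 224.0, 25.0, 64.0]), (0.54, [390.0, 180.0, 14.0, 28.0])]
shim_orange [(0.72, [372.0, 190.0, 19.0, 42.0]), (0.45, [292.0, 169.0, 55.0, 54.0])]
rack [(0.95, [351.0, 185.0, 72.0, 64.0])]
board [(0.76, [251.0, 189.0, 105.0, 62.0])]
slab_full [(0.96, [265.0, 202.0, 52.0, 39.0])]
slab_cut [(0.71, [307.0, 180.0, 48.0, 19.0])]
slab_loose [(0.88, [293.0, 166.0, 51.0, 57.0])]
[ 0.21443158 -0.47922409  0.23128834] [3.07230731e+00 6.55965547e-01 3.82269968e-05] 0.8 0.0187
```

Run:
```python
import cv2
t=cv2.imread("pics/top0.png");s=cv2.imread("pics/scene0.png")
a=cv2.resize(t[140:290,270:470],(800,600),interpolation=cv2.INTER_CUBIC)
b=cv2.resize(s[150:300,240:440],(800,600),interpolation=cv2.INTER_CUBIC)
cv2.imwrite("pics/a.png",a);cv2.imwrite("pics/b.png",b)
```

```text
(no output)
```

View pics/a.png

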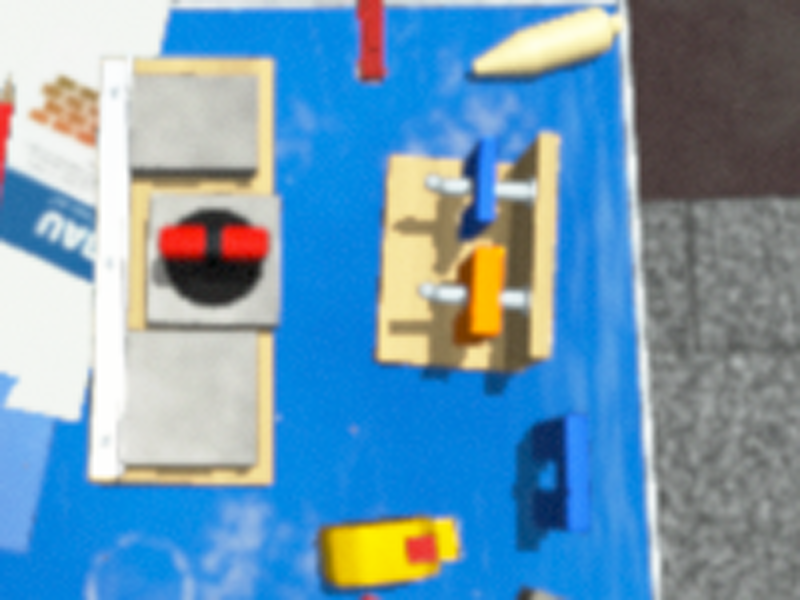

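View pics/b.png

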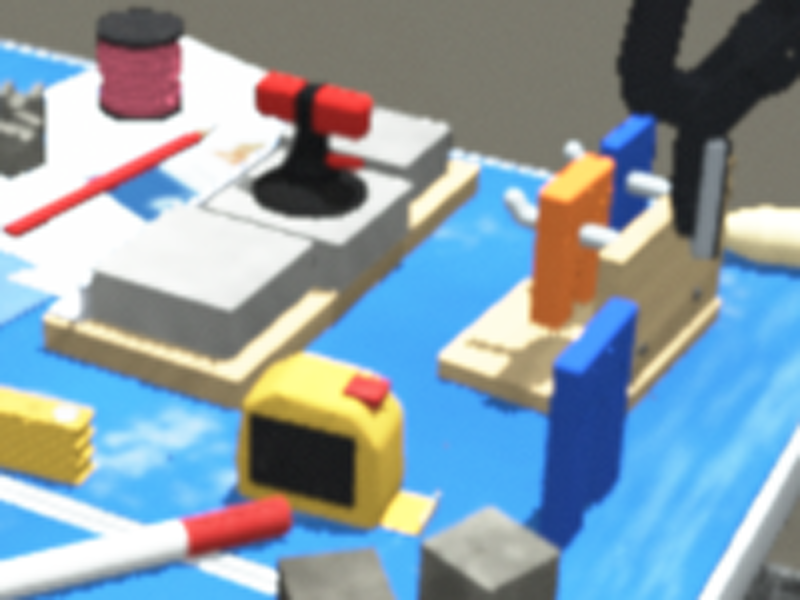

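Candidates for the blue shim, in full top-image pixels: the one on the rack's far peg (391,186), and a free-standing bigger blue look-alike (410,258). The hanging one is the target: it is the thinner, and it is on a peg as described. The wide joint is the far (+x) one, between the loose slab (323,204) and the cut slab (318,171).

```bash
cat >> h.py <<'E'
from scipy.spatial.transform import Rotation as Ro
def back(c,u,v,z):
    p=camera_params(c);K=p["intrinsics"];R=np.array(p["R"]);t=np.array(p["t"])
    d=R.T@np.linalg.solve(K,[u,v,1.]);C=-R.T@t
    return np.round(C+d*(z-C[2])/d[2],4)
def wback(u,v,z,o):
    p=camera_params("wrist");K=p["intrinsics"];H=np.array(p["hand_eye"])
    dx,dy=(u-K[0,2])/K[0,0],(v-K[1,2])/K[1,1];r=np.hypot(dx,dy)+1e-9
    d=np.array([np.sin(r)*dx/r,np.sin(r)*dy/r,np.cos(r)])
    Rt=Ro.from_rotvec(o["ee_rot"]).as_matrix();d=Rt@H[:3,:3]@d;C=np.array(o["ee_pos"])+Rt@H[:3,3]
    return np.round(C+d*(z-C[2])/d[2],4)
E
python3 - <<'E'
from h import *
f=lambda x,y,z:print((x,y,z),back("top",270+x/4-.4,140+y/4-.4,z/1000))
print("board");f(273,484,18);f(273,58,18)
print("shim top ends");f(488,140,109);f(488,222,109)
print("rack upright top outer");f(558,133,92);f(552,358,92)
print("rack foot");f(390,155,12);f(377,362,12)
print("loose corners near R, far R, far L");f(280,326,48);f(281,196,48);f(150,196,48)
print("cut near R, L");f(258,172,48);f(131,168,48)
print("full far R,near R");f(257,332,48);f(254,466,48)
print("handle");f(160,240,108);f(268,240,108)
print("rail inner");f(131,60,40);f(120,480,40)
p=camera_params("wrist");print(p)
o=env.observe();print(Ro.from_rotvec(o["ee_rot"]).as_matrix().round(3))
E
```

```text
board
(273, 484, 18) [ 0.3836 -0.179   0.018 ]
(273, 58, 18) [ 0.6532 -0.1834  0.018 ]
shim top ends
(488, 140, 109) [ 0.5749 -0.3011  0.109 ]
(488, 222, 109) [ 0.5273 -0.2991  0.109 ]
rack upright top outer
(558, 133, 92) [ 0.583  -0.3453  0.092 ]
(552, 358, 92) [ 0.4517 -0.3353  0.092 ]
rack foot
(390, 155, 12) [ 0.5901 -0.2572  0.012 ]
(377, 362, 12) [ 0.458  -0.2451  0.012 ]
loose corners near R, far R, far L
(280, 326, 48) [ 0.4767 -0.1835  0.048 ]
(281, 196, 48) [ 0.5564 -0.1855  0.048 ]
(150, 196, 48) [ 0.5571 -0.1056  0.048 ]
cut near R, L
(258, 172, 48) [ 0.5715 -0.1717  0.048 ]
(131, 168, 48) [ 0.5747 -0.094   0.048 ]
full far R,near R
(257, 332, 48) [ 0.4732 -0.1697  0.048 ]
(254, 466, 48) [ 0.3937 -0.1668  0.048 ]
handle
(160, 240, 108) [ 0.5188 -0.1138  0.108 ]
(268, 240, 108) [ 0.5182 -0.1748  0.108 ]
rail inner
(131, 60, 40) [ 0.6459 -0.0935  0.04  ]
(120, 480, 40) [ 0.3863 -0.0872  0.04  ]
{'intrinsics': array([[309.70691629,   0.        , 313.73872372],
       [  0.        , 309.70691629, 199.04682948],
       [  0.        ,   0.        ,   1.        ]]), 'hand_eye': array([[-3.33797040e-04, -9.60787576e-01, -2.77285274e-01,
         7.14575506e-02],
       [ 9.99998004e-01,  2.25488857e-04, -1.98511540e-03,
         4.76236288e-04],
       [ 1.96979895e-03, -2.77285383e-01,  9.60785583e-01,
        -1.42409186e-01],
       [ 0.00000000e+00,  0.00000000e+00,  0.00000000e+00,
         1.00000000e+00]])}
[[ 0.913  0.408  0.   ]
 [ 0.408 -0.913 -0.   ]
 [ 0.     0.    -1.   ]]
```

```bash
python3 -m handwheel '[{"translation":[1.6,-0.1,0],"delta_rot":[0,0,0.7]},{"translation":[3.2,-0.2,0],"delta_rot":[0,0,1.4]},{"translation":[4.8,-0.3,0],"delta_rot":[0,0,2.1]},{"translation":[6.4,-0.4,0],"delta_rot":[0,0,2.8]},{"translation":[8,-0.5,0],"delta_rot":[0,0,3.5]},{"translation":[9.6,-0.6,0.4],"delta_rot":[0,0,4.2]},{"translation":[11.2,-0.7,1.0],"delta_rot":[0,0,4.83]},{"translation":[12.69,-0.83,1.7],"delta_rot":[0,0,4.83]}]' 24
python3 -m handwheel '[{"translation":[0,0,0],"delta_rot":[0,0,0]},{"translation":[0,0,0],"delta_rot":[0,0,0]}]'
python3 - <<'E'
from h import *
o=env.observe();im=camera("wrist");cv2.imwrite("pics/w1.png",im[...,::-1]);print(o["ee_pos"],Ro.from_rotvec(o["ee_rot"]).as_matrix().round(3)[:,:2].T,o["q"])
for d in nets.silhouettes("wrist","shim_blue")[:3]:print(d["score"],d["extent"])
E
```

```text
time: 1.6
ee_pos: [0.5531, -0.3003, 0.1805]
ee_rot: [3.138, -0.137, 0.002]
wrist_force: [0.8, -1.2, 0.2]
finger_gap: 0.285
finger_force: 0.0
time: 1.8
ee_pos: [0.5513, -0.3006, 0.18]
ee_rot: [-3.138, 0.131, 0.002]
wrist_force: [-0.6, -0.7, 0.5]
finger_gap: 0.281
finger_force: 0.0
[ 0.55133689 -0.30064952  0.17996545] [[ 0.997 -0.083 -0.001]
 [-0.083 -0.997 -0.001]] [-6.28787120e-01  4.59632228e-01  1.18286060e-01  1.23083083e+00
 -2.48933011e-04  2.59593520e+00]
0.57 [305.6, 155.9, 18.6, 81.7]
```

View pics/w1.png

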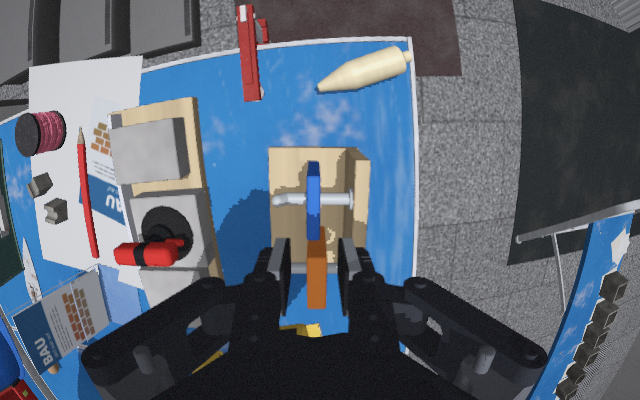

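The blue shim on its peg is at (313,200) and the orange one at (316,270). A close crop checks the choice and gives the top-face corners.

Run:
```python
from h import *
im=cv2.imread("pics/w1.png");cv2.imwrite("pics/c1.png",cv2.resize(im[140:250,250:390],(763,600),interpolation=cv2.INTER_NEAREST))
```

```text
(no output)
```

View pics/c1.png

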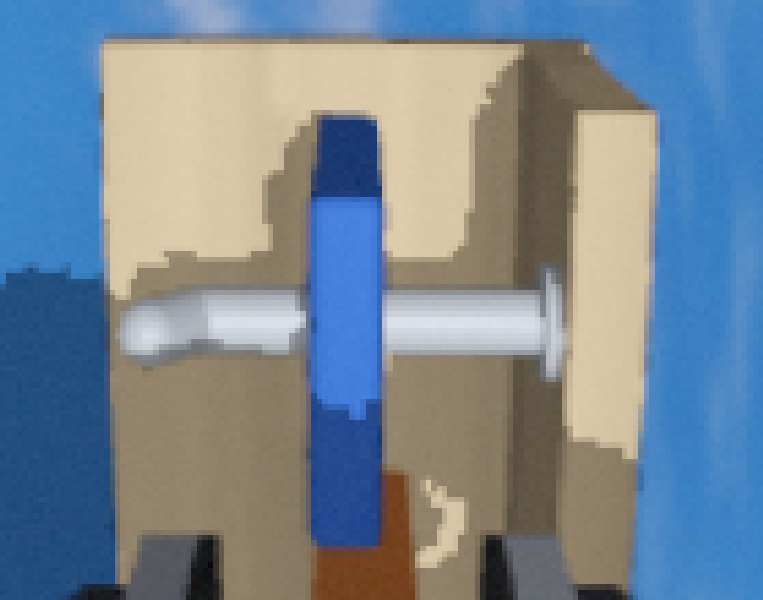

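The crop shows the thin blue shim astride the far peg: top face from crop (311..382, 197..546), with the far end face above it. The choice is confirmed.

Run:
```python
from h import *
o=env.observe()
P=[wback(250+x/5.45-.4,140+y/5.45-.4,.109,o) for x,y in[(311,197),(382,197),(311,546),(382,546)]]
print(np.array(P));c=np.mean(P,0);print(c)
R=Ro.from_rotvec(o["ee_rot"]).as_matrix();print((R.T@(c-[0,0,.019]-o["ee_pos"]))/.03)
```

```text
[[ 0.5775 -0.2988  0.109 ]
 [ 0.5767 -0.308   0.109 ]
 [ 0.5286 -0.2942  0.109 ]
 [ 0.5277 -0.304   0.109 ]]
[ 0.552625 -0.30125   0.109   ]
[ 0.06516314 -0.03042408  3.04064965]
```

```bash
python3 -m handwheel '[{"translation":[0.06,-0.03,1.2],"delta_rot":[0,0,0]},{"translation":[0.06,-0.03,2.2],"delta_rot":[0,0,0]},{"translation":[0.06,-0.03,3.03],"delta_rot":[0,0,0]},{"translation":[0.06,-0.03,3.03],"delta_rot":[0,0,0]},{"translation":[0.06,-0.03,3.03],"delta_rot":[0,0,0]}]'
python3 -m handwheel '[{"translation":[0,0,0],"delta_rot":[0,0,0]},{"translation":[0,0,0],"delta_rot":[0,0,0]},{"translation":[0,0,0],"delta_rot":[0,0,0]},{"translation":[0,0,0],"delta_rot":[0,0,0]},{"translation":[0,0,0],"delta_rot":[0,0,0]},{"translation":[0,0,0],"delta_rot":[0,0,0]}]' 0
```

```text
time: 2.4
ee_pos: [0.5525, -0.3015, 0.0911]
ee_rot: [3.138, -0.135, 0.001]
wrist_force: [-0.3, -0.2, 1.4]
finger_gap: 0.28
finger_force: 0.0
time: 3.0
ee_pos: [0.5535, -0.3016, 0.0916]
ee_rot: [3.136, -0.134, 0.003]
wrist_force: [-1.4, -1.9, 8.9]
finger_gap: 0.097
finger_force: 61.3
```

```bash
python3 -m handwheel '[{"translation":[0,0,-0.5],"delta_rot":[0,0,0]},{"translation":[0,0,-1.2],"delta_rot":[0,0,0]},{"translation":[0,0,-2.0],"delta_rot":[0,0,0]},{"translation":[0,0,-3.0],"delta_rot":[0,0,0]},{"translation":[0,0,-3.4],"delta_rot":[0,0,0]},{"translation":[0,0,-3.4],"delta_rot":[0,0,0]}]'
python3 - <<'E'
from h import *
o=env.observe();im=camera("wrist");cv2.imwrite("pics/w2.png",im[...,::-1]);print(o["ee_pos"],Ro.from_rotvec(o["ee_rot"]).as_matrix().round(3)[:,:2].T,o["wrist_force"],o["finger_gap"])
E
```

```text
time: 3.6
ee_pos: [0.5537, -0.3012, 0.1937]
ee_rot: [3.137, -0.133, 0.005]
wrist_force: [0.3, -0.5, -1.5]
finger_gap: 0.098
finger_force: 60.2
[ 0.55368535 -0.30115013  0.19366175] [[ 0.996 -0.085  0.003]
 [-0.085 -0.996  0.002]] [ 0.30185972 -0.53727884 -1.52576551] 0.09813790627273279
```

View pics/w2.png

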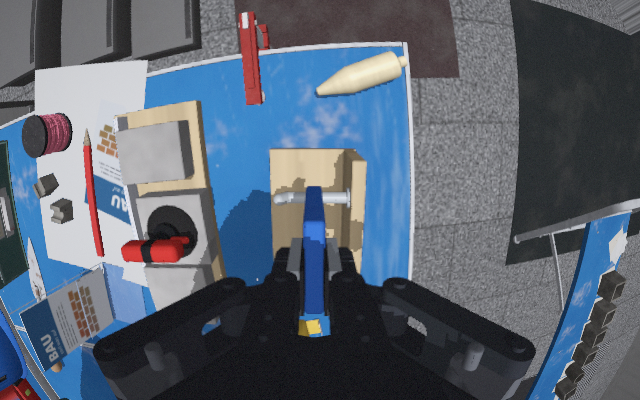

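```bash
python3 -m handwheel '[{"translation":[0,-0.3,0],"delta_rot":[0,0,-1.3]},{"translation":[0,-0.6,0],"delta_rot":[0,0,-2.6]},{"translation":[0,-0.9,0],"delta_rot":[0,0,-3.9]},{"translation":[0,-1.2,0],"delta_rot":[0,0,-5.2]},{"translation":[0.08,-1.5,0],"delta_rot":[0,0,-6.5]},{"translation":[0.08,-1.8,0],"delta_rot":[0,0,-7.8]},{"translation":[0.08,-2.2,0],"delta_rot":[0,0,-9]},{"translation":[0.08,-2.2,0],"delta_rot":[0,0,-9]}]'
python3 -m handwheel '[{"translation":[0,0,0],"delta_rot":[0,0,-1.3]},{"translation":[0,0,0],"delta_rot":[0,0,-2.6]},{"translation":[0,0,0],"delta_rot":[0,0,-3.9]},{"translation":[0,0,0],"delta_rot":[0,0,-5.2]},{"translation":[0,0,0],"delta_rot":[0,0,-6.57]},{"translation":[0,0,0],"delta_rot":[0,0,-6.57]},{"translation":[0,0,0],"delta_rot":[0,0,-6.57]}]'
python3 - <<'E'
from h import *
o=env.observe();im=camera("wrist");cv2.imwrite("pics/w3.png",im[...,::-1]);print(o["ee_pos"],Ro.from_rotvec(o["ee_rot"]).as_matrix().round(3)[:,:2].T,o["wrist_force"],o["finger_gap"],o["time"])
np.save("o3.npy",o,allow_pickle=True)
cv2.imwrite("pics/c3.png",cv2.resize(im[60:260,190:440,::-1],(750,600),interpolation=cv2.INTER_NEAREST))
E
```

```text
time: 4.45
ee_pos: [0.5605, -0.2338, 0.1904]
ee_rot: [-2.853, -1.31, 0.002]
wrist_force: [-0.2, 0.3, 0.0]
finger_gap: 0.1
finger_force: 60.2
time: 5.15
ee_pos: [0.5607, -0.2353, 0.1912]
ee_rot: [-2.256, -2.185, 0.0]
wrist_force: [1.2, 0.3, -0.4]
finger_gap: 0.096
finger_force: 60.2
[ 0.56071049 -0.23530644  0.19116617] [[ 0.032  0.999  0.   ]
 [ 0.999 -0.032 -0.001]] [ 1.15544951  0.2717443  -0.43032064] 0.09631138617998483 5.15
```

View pics/c3.png

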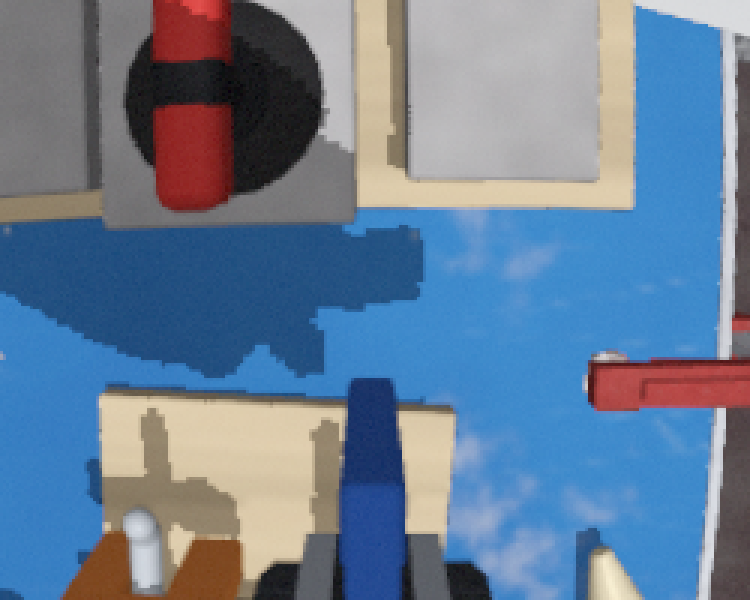

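The crop shows the shim held upright, with the joint between the loose slab's edge (crop x≈357) and the cut slab's edge (≈409). Next I measure it and find the rail.

Run:
```python
from h import *
o=np.load("o3.npy",allow_pickle=True).item()
f=lambda n,x,y,z:print(n,wback(190+x/3-.33,60+y/3-.33,z,o))
f("cut nearR",411,178,.048);f("cut edge up",407,0,.048);f("cut farR",599,180,.048)
f("loose farR",355,221,.048);f("loose edge up",357,0,.048);f("loose nearR",103,226,.048)
f("board far",635,208,.018);f("board mid",430,208,.018)
f("handle end",193,208,.1)
f("handle L end",155,195,.097);f("handle R end",232,195,.097)
f("full",85,190,.048);f("full",83,0,.048)
im=cv2.imread("pics/w3.png");cv2.imwrite("pics/d3.png",cv2.resize(im[0:130,190:440],(800,416),interpolation=cv2.INTER_NEAREST))
```

```text
cut nearR [ 0.5754 -0.1712  0.048 ]
cut edge up [ 0.5759 -0.1159  0.048 ]
cut farR [ 0.6339 -0.1722  0.048 ]
loose farR [ 0.5579 -0.1839  0.048 ]
loose edge up [ 0.5608 -0.1155  0.048 ]
loose nearR [ 0.4785 -0.1812  0.048 ]
board far [ 0.6541 -0.1826  0.018 ]
board mid [ 0.5827 -0.1822  0.018 ]
handle end [ 0.5182 -0.1752  0.1   ]
handle L end [ 0.5078 -0.1713  0.097 ]
handle R end [ 0.5279 -0.1726  0.097 ]
full [ 0.4733 -0.1693  0.048 ]
full [ 0.4755 -0.1084  0.048 ]
```

View pics/d3.png

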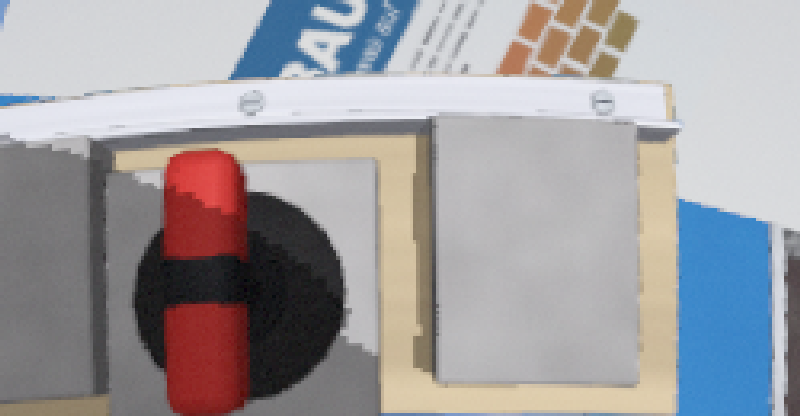

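Run:
```python
from h import *
o=np.load("o3.npy",allow_pickle=True).item()
f=lambda n,x,y,z:print(n,wback(190+x/3-.33,60+y/3-.33,z,o))
g=lambda n,x,y,z:print(n,wback(190+x/3.2-.33,y/3.2-.33,z,o))
zt=o["ee_pos"][2]+.0174
f("shim L",341,486,zt);f("shim R",405,486,zt)
f("foot L",349,380,zt-.07);f("foot R",394,380,zt-.07)
g("cut railL",435,116,.048);g("cut railR",636,120,.048);g("cut nearR",435,382,.048)
g("loose top L",106,172,.048);g("loose top R",378,158,.048);g("rail edge",380,120,.04)
g("handle top far L",166,150,.105);g("handle far R",244,150,.105)
```

```text
shim L [ 0.5581 -0.2108  0.2086]
shim R [ 0.5673 -0.2111  0.2086]
foot L [ 0.5574 -0.2121  0.1386]
foot R [ 0.5671 -0.2124  0.1386]
cut railL [ 0.5769 -0.093   0.048 ]
cut railR [ 0.6352 -0.0933  0.048 ]
cut nearR [ 0.5744 -0.1712  0.048 ]
loose top L [ 0.481 -0.103  0.048]
loose top R [ 0.5603 -0.1053  0.048 ]
rail edge [ 0.5612 -0.0918  0.04  ]
handle top far L [ 0.5123 -0.1116  0.105 ]
handle far R [ 0.5306 -0.1134  0.105 ]
```

```bash
python3 -m handwheel '[{"translation":[1.2,0.03,0],"delta_rot":[0,0,0]},{"translation":[2.4,0.06,0],"delta_rot":[0,0,0]},{"translation":[3.47,0.1,0],"delta_rot":[0,0,0]},{"translation":[3.47,0.1,0],"delta_rot":[0,0,0]},{"translation":[3.47,0.1,1.0],"delta_rot":[0,0,0]},{"translation":[3.47,0.1,2.0],"delta_rot":[0,0,0]},{"translation":[3.47,0.1,2.5],"delta_rot":[0,0,0]},{"translation":[3.47,0.1,2.5],"delta_rot":[0,0,0]}]'
python3 - <<'E'
from h import *
o=env.observe();im=camera("wrist");s=camera("scene");print(o["ee_pos"],Ro.from_rotvec(o["ee_rot"]).as_matrix().round(3)[:,:2].T,o["wrist_force"],o["time"])
np.save("o4.npy",o,allow_pickle=True)
a=cv2.resize(im[100:300,240:440,::-1],(500,500));b=cv2.resize(s[150:250,270:330,::-1],(300,500))
cv2.imwrite("pics/c4.png",np.hstack([a,b]))
E
```

```text
time: 6.0
ee_pos: [0.5654, -0.1312, 0.1147]
ee_rot: [-2.251, -2.187, 0.003]
wrist_force: [0.1, 0.2, -0.5]
finger_gap: 0.097
finger_force: 60.2
[ 0.56539949 -0.13116273  0.11473476] [[ 0.029  1.     0.001]
 [ 1.    -0.029 -0.003]] [ 0.1037821   0.2461613  -0.51632519] 6.0
```

View pics/c4.png

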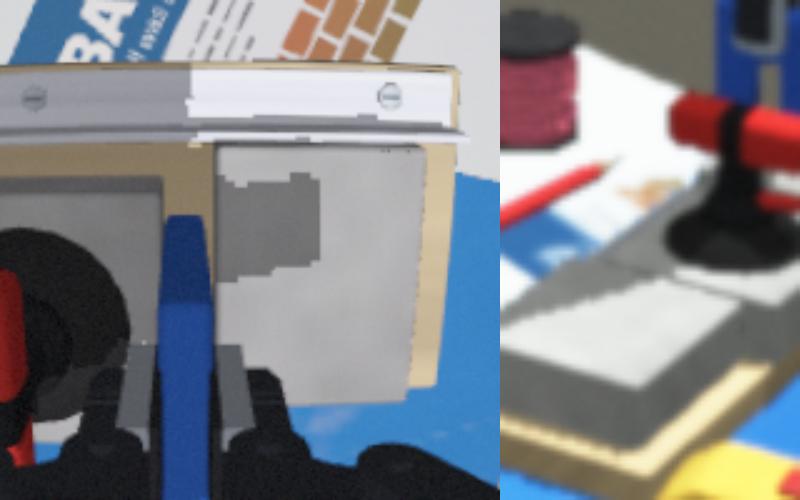

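The shim's foot (crop x≈168–206) is just above the joint, between the loose slab's edge (162) and the cut slab's edge (216). I'll compute the centring.

Run:
```python
from h import *
o=np.load("o4.npy",allow_pickle=True).item()
f=lambda n,x,y,z:print(n,wback(240+x/2.5-.3,100+y/2.5-.3,z,o))
zf=o["ee_pos"][2]-.0526
f("footL",167,215,zf);f("footR",206,215,zf);f("looseR",162,215,.048);f("cutL",216,215,.048);f("loose corner",162,192,.048);f("cut corner",216,147,.048)
```

```text
footL [ 0.5622 -0.1075  0.0621]
footR [ 0.5723 -0.1078  0.0621]
looseR [ 0.5603 -0.1108  0.048 ]
cutL [ 0.5753 -0.1113  0.048 ]
loose corner [ 0.5606 -0.1043  0.048 ]
cut corner [ 0.5757 -0.0922  0.048 ]
```

```bash
python3 -m handwheel '[{"translation":[0,0.02,0.4],"delta_rot":[0,0,0]},{"translation":[0,0.02,0.8],"delta_rot":[0,0,0]},{"translation":[0,0.02,1.1],"delta_rot":[0,0,0]},{"translation":[0,0.02,1.3],"delta_rot":[0,0,0]},{"translation":[0,0.02,1.4],"delta_rot":[0,0,0]},{"translation":[0,0.02,1.4],"delta_rot":[0,0,0]}]'
python3 -m handwheel '[{"translation":[0,0,0.05],"delta_rot":[0,0,0]},{"translation":[0,0,0.08],"delta_rot":[0,0,0]},{"translation":[0,0,0.08],"delta_rot":[0,0,0]}]'
```

```text
time: 6.7
ee_pos: [0.567, -0.131, 0.0744]
ee_rot: [-2.249, -2.193, 0.0]
wrist_force: [0.7, 1.0, -0.2]
finger_gap: 0.1
finger_force: 60.2
time: 7.0
ee_pos: [0.5672, -0.1311, 0.0724]
ee_rot: [2.249, 2.193, 0.0]
wrist_force: [-0.5, -0.8, -0.1]
finger_gap: 0.097
finger_force: 60.2
```

```bash
python3 -m handwheel '[{"translation":[0,0,0.04],"delta_rot":[0,0,0]},{"translation":[0,0,0.08],"delta_rot":[0,0,0]},{"translation":[0,0,0.08],"delta_rot":[0,0,0]}]'
```

```text
time: 7.3
ee_pos: [0.5676, -0.1314, 0.0709]
ee_rot: [2.248, 2.192, 0.001]
wrist_force: [-1.7, -0.1, 11.5]
finger_gap: 0.098
finger_force: 62.0
```

Foot contact (11 N). Opening a little and lifting.

```bash
python3 -m handwheel '[{"translation":[0,0,-0.05],"delta_rot":[0,0,0]},{"translation":[0,0,-0.05],"delta_rot":[0,0,0]},{"translation":[0,0,-0.05],"delta_rot":[0,0,0]},{"translation":[0,0,-0.05],"delta_rot":[0,0,0]}]' 24
python3 -m handwheel '[{"translation":[0,0,-0.4],"delta_rot":[0,0,0]},{"translation":[0,0,-1],"delta_rot":[0,0,0]},{"translation":[0,0,-2],"delta_rot":[0,0,0]},{"translation":[0,0,-3],"delta_rot":[0,0,0]},{"translation":[0,0,-3.2],"delta_rot":[0,0,0]},{"translation":[0,0,-3.2],"delta_rot":[0,0,0]}]'
python3 - <<'E'
from h import *
o=env.observe();im=camera("wrist");s=camera("scene");print(o["ee_pos"],Ro.from_rotvec(o["ee_rot"]).as_matrix().round(3)[:,:2].T,o["wrist_force"],o["time"])
np.save("o5.npy",o,allow_pickle=True)
a=cv2.resize(im[100:300,180:420,::-1],(480,400));b=cv2.resize(s[160:260,270:350,::-1],(320,400))
cv2.imwrite("pics/c5.png",np.hstack([a,b]))
E
```

```text
time: 7.7
ee_pos: [0.5671, -0.131, 0.0713]
ee_rot: [-2.249, -2.193, 0.0]
wrist_force: [-0.2, -0.7, -0.3]
finger_gap: 0.281
finger_force: 0.0
time: 8.3
ee_pos: [0.5677, -0.1313, 0.1689]
ee_rot: [2.248, 2.192, 0.002]
wrist_force: [-0.3, 0.2, -0.3]
finger_gap: 0.278
finger_force: 0.0
[ 0.56772906 -0.131287    0.16889475] [[ 0.025  1.    -0.001]
 [ 1.    -0.025  0.002]] [-0.31079463  0.18902503 -0.27729938] 8.3
```

View pics/c5.png

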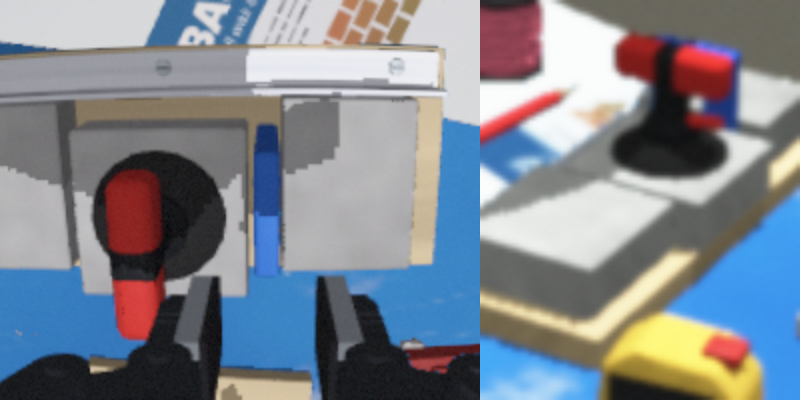

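The shim stands upright on its own in the joint (crop 266,190), with gaps on both sides. Now the handle.

```bash
python3 -m handwheel '[{"translation":[-0.2,-0.8,0],"delta_rot":[0,0,0]},{"translation":[-0.41,-1.59,0],"delta_rot":[0,0,0]},{"translation":[-0.41,-1.59,0],"delta_rot":[0,0,0]},{"translation":[-0.41,-1.59,0.8],"delta_rot":[0,0,0]},{"translation":[-0.41,-1.59,1.6],"delta_rot":[0,0,0]},{"translation":[-0.41,-1.59,2.2],"delta_rot":[0,0,0]},{"translation":[-0.41,-1.59,2.75],"delta_rot":[0,0,0]},{"translation":[-0.41,-1.59,2.75],"delta_rot":[0,0,0]}]' 34
python3 -m handwheel '[{"translation":[0,0,0],"delta_rot":[0,0,0]},{"translation":[0,0,0],"delta_rot":[0,0,0]}]'
```

```text
time: 9.2
ee_pos: [0.518, -0.1414, 0.0825]
ee_rot: [-2.246, -2.19, 0.002]
wrist_force: [-0.4, -1.2, 0.5]
finger_gap: 0.395
finger_force: 0.0
time: 9.4
ee_pos: [0.5196, -0.1423, 0.0856]
ee_rot: [2.249, 2.193, 0.0]
wrist_force: [-1.2, 0.7, -0.4]
finger_gap: 0.399
finger_force: 0.0
```

```bash
python3 -m handwheel '[{"translation":[0,0,0],"delta_rot":[0,0,0]},{"translation":[0,0,0],"delta_rot":[0,0,0]},{"translation":[0,0,0],"delta_rot":[0,0,0]},{"translation":[0,0,0],"delta_rot":[0,0,0]},{"translation":[0,0,0],"delta_rot":[0,0,0]},{"translation":[0,0,0],"delta_rot":[0,0,0]}]' 0
```

```text
time: 10.0
ee_pos: [0.5192, -0.1422, 0.0854]
ee_rot: [2.249, 2.193, 0.0]
wrist_force: [-2.5, 0.1, 5.9]
finger_gap: 0.2
finger_force: 64.5
```

```bash
python3 -m handwheel '[{"translation":[0,0,-0.03],"delta_rot":[0,0,0]},{"translation":[0.1,0,-0.03],"delta_rot":[0,0,0]},{"translation":[0.2,0,-0.03],"delta_rot":[0,0,0]},{"translation":[0.28,0,-0.03],"delta_rot":[0,0,0]},{"translation":[0.34,0,-0.03],"delta_rot":[0,0,0]},{"translation":[0.34,0,-0.03],"delta_rot":[0,0,0]}]'
python3 -m handwheel '[{"translation":[0.04,0,0],"delta_rot":[0,0,0]},{"translation":[0.08,0,0],"delta_rot":[0,0,0]},{"translation":[0.08,0,0],"delta_rot":[0,0,0]}]'
```

```text
time: 10.6
ee_pos: [0.5194, -0.1316, 0.0858]
ee_rot: [-2.249, -2.193, -0.0]
wrist_force: [-0.4, -1.0, -5.8]
finger_gap: 0.194
finger_force: 62.9
time: 10.9
ee_pos: [0.5195, -0.1296, 0.0859]
ee_rot: [2.249, 2.193, -0.0]
wrist_force: [0.1, -0.6, -6.0]
finger_gap: 0.196
finger_force: 62.9
```

```bash
python3 -m handwheel '[{"translation":[0,0,0.015],"delta_rot":[0,0,0]},{"translation":[0.04,0,0.015],"delta_rot":[0,0,0]},{"translation":[0.08,0,0.015],"delta_rot":[0,0,0]},{"translation":[0.08,0,0.015],"delta_rot":[0,0,0]}]'
```

```text
time: 11.3
ee_pos: [0.5197, -0.1287, 0.086]
ee_rot: [2.248, 2.191, -0.004]
wrist_force: [-4.2, -11.4, 1.6]
finger_gap: 0.196
finger_force: 63.9
```

```bash
python3 -m handwheel '[{"translation":[0,0.04,0],"delta_rot":[0,0,0]},{"translation":[0,0.08,0],"delta_rot":[0,0,0]},{"translation":[0,0.12,0],"delta_rot":[0,0,0]},{"translation":[0,0.15,0],"delta_rot":[0,0,0]},{"translation":[0,0.15,0],"delta_rot":[0,0,0]}]'
python3 - <<'E'
from h import *
o=env.observe();im=camera("wrist");print(o["ee_pos"],o["ft_torque"],o["wrist_force"],o["time"])
np.save("o6.npy",o,allow_pickle=True)
cv2.imwrite("pics/c6.png",cv2.resize(im[80:280,240:440,::-1],(600,600),interpolation=cv2.INTER_NEAREST))
E
```

```text
time: 11.8
ee_pos: [0.5222, -0.1289, 0.0861]
ee_rot: [2.25, 2.192, -0.009]
wrist_force: [-17.0, -12.8, 15.5]
finger_gap: 0.194
finger_force: 66.2
[ 0.52221805 -0.12894692  0.08606421] [-2.64107178  3.89187794  0.45649111] [-16.95989725 -12.80148147  15.50002522] 11.8
```

View pics/c6.png

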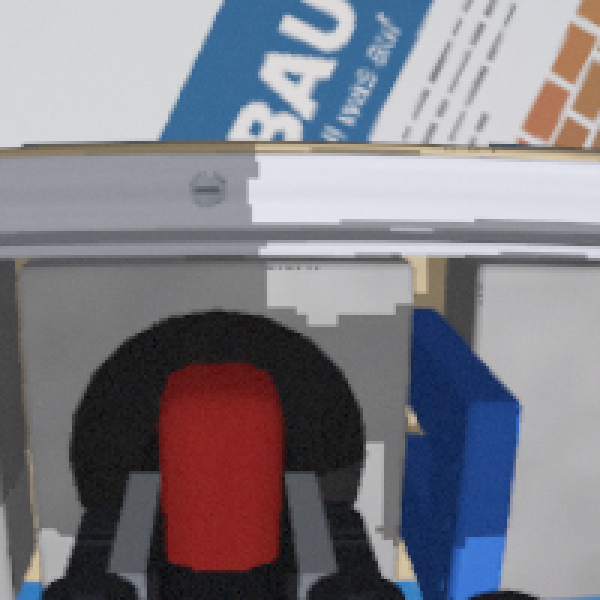

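The slab is flush with the rail (crop 22–412, row 262), and the shim is still upright. Downward load has grown, so I'll ease it and continue pushing.

```bash
python3 -m handwheel '[{"translation":[0,0,-0.03],"delta_rot":[0,0,0]},{"translation":[0,0.03,-0.03],"delta_rot":[0,0,0]},{"translation":[0,0.06,-0.03],"delta_rot":[0,0,0]},{"translation":[0,0.06,-0.03],"delta_rot":[0,0,0]}]'
```

```text
time: 12.25
ee_pos: [0.5245, -0.1287, 0.0863]
ee_rot: [2.25, 2.192, -0.007]
wrist_force: [-10.1, -10.5, 1.7]
finger_gap: 0.193
finger_force: 64.2
```

```bash
python3 -m handwheel '[{"translation":[0,0.03,0],"delta_rot":[0,0,0]},{"translation":[0,0.06,0],"delta_rot":[0,0,0]},{"translation":[0,0.06,0],"delta_rot":[0,0,0]},{"translation":[0,0.06,0],"delta_rot":[0,0,0]}]'
```

```text
time: 12.65
ee_pos: [0.5253, -0.1287, 0.0863]
ee_rot: [-2.25, -2.192, 0.009]
wrist_force: [-15.9, -11.4, 6.3]
finger_gap: 0.194
finger_force: 64.9
```

```bash
python3 -m handwheel '[{"translation":[0,0.03,0],"delta_rot":[0,0,0]},{"translation":[0,0.05,0],"delta_rot":[0,0,0]},{"translation":[0,0.05,0],"delta_rot":[0,0,0]},{"translation":[0,0.05,0],"delta_rot":[0,0,0]}]'
```

```text
time: 13.05
ee_pos: [0.5255, -0.1287, 0.0863]
ee_rot: [-2.249, -2.191, 0.012]
wrist_force: [-24.8, -12.5, 14.6]
finger_gap: 0.2
finger_force: 66.1
```

```bash
python3 -m handwheel '[{"translation":[0,0,-0.03],"delta_rot":[0,0,0]},{"translation":[0,0.02,-0.03],"delta_rot":[0,0,0]},{"translation":[0,0.02,-0.03],"delta_rot":[0,0,0]},{"translation":[0,0.02,-0.03],"delta_rot":[0,0,0]}]'
python3 - <<'E'
from h import *
o=env.observe();im=camera("wrist");cv2.imwrite("pics/w7.png",im[...,::-1]);print(o["ee_pos"],o["wrist_force"],o["ft_torque"],o["ee_rot"])
np.save("o7.npy",o,allow_pickle=True)
# profile across joint: world points at z=.048 along x for y rows near rail, sample image
p=camera_params("wrist");K=p["intrinsics"];H=np.array(p["hand_eye"]);Rt=Ro.from_rotvec(o["ee_rot"]).as_matrix()
def proj(X):
    c=H[:3,:3].T@(Rt.T@(np.array(X)-o["ee_pos"])-H[:3,3]);r=np.hypot(*c[:2]);th=np.arctan2(r,c[2])
    return K[0,0]*th*c[:2]/r+K[:2,2]
for y in(-.098,-.102):
    xs=np.arange(.555,.585,.001)
    uv=np.array([proj([x,y,.048]) for x in xs]).astype(np.float32)
    v=cv2.remap(im,uv[:,:1],uv[:,1:],cv2.INTER_LINEAR)[:,0]
    print(y,uv[0],uv[-1]);print([(round(x*1000),*map(int,c)) for x,c in zip(xs,v)])
for X in ([.5665,-.107,.018],[.5665,-.107,.088],[.5665,-.157,.088]):print(X,proj(X))
for d in nets.silhouettes("wrist","shim_blue")[:2]:print(d["score"],d["extent"])
E
```

```text
time: 13.45
ee_pos: [0.5257, -0.1286, 0.0865]
ee_rot: [-2.248, -2.19, 0.013]
wrist_force: [-23.5, -12.8, 4.7]
finger_gap: 0.197
finger_force: 65.0
[ 0.5256716  -0.12861923  0.08648298] [-23.49339341 -12.79370073   4.67796121] [-3.08330823  5.18028754  0.48645141] [-2.24827753 -2.18959387  0.01316646]
-0.098 [360.05475 178.43044] [406.4214  177.75519]
[(555, 186, 184, 186), (556, 186, 185, 186), (557, 184, 183, 185), (558, 184, 182, 185), (559, 184, 182, 185), (560, 185, 183, 185), (561, 184, 182, 184), (562, 185, 183, 185), (563, 183, 182, 184), (564, 181, 179, 182), (565, 169, 167, 167), (566, 133, 118, 95), (567, 132, 117, 94), (568, 133, 119, 96), (569, 118, 104, 88), (570, 78, 76, 73), (571, 70, 70, 72), (572, 71, 69, 70), (573, 70, 71, 71), (574, 68, 67, 69), (575, 79, 77, 80), (576, 140, 140, 141), (577, 168, 167, 169), (578, 181, 179, 180), (579, 178, 178, 180), (580, 178, 178, 180), (581, 178, 178, 179), (582, 178, 177, 179), (583, 178, 176, 178), (584, 178, 177, 178)]
-0.102 [359.99106 184.90175] [406.13132 184.0974 ]
[(555, 122, 122, 123), (556, 122, 120, 123), (557, 125, 125, 126), (558, 126, 125, 127), (559, 128, 127, 129), (560, 132, 131, 132), (561, 131, 130, 131), (562, 133, 131, 133), (563, 115, 114, 116), (564, 113, 113, 114), (565, 89, 91, 102), (566, 29, 50, 97), (567, 19, 45, 96), (568, 25, 50, 98), (569, 53, 63, 91), (570, 63, 65, 73), (571, 71, 70, 71), (572, 70, 68, 71), (573, 71, 68, 70), (574, 71, 69, 71), (575, 83, 82, 83), (576, 131, 129, 130), (577, 169, 167, 170), (578, 181, 179, 182), (579, 181, 179, 182), (580, 179, 178, 180), (581, 180, 179, 181), (582, 179, 178, 181), (583, 180, 179, 181), (584, 180, 179, 181)]
[0.5665, -0.107, 0.018] [370.29416718 181.47184414]
[0.5665, -0.107, 0.088] [393.72978721 213.67065424]
[0.5665, -0.157, 0.088] [386.97555779 298.7764686 ]
0.69 [374.8, 180.4, 34.7, 103.2]
```

Run:
```python
from h import *
for n in("o5","o6","o7"):
    o=np.load(n+".npy",allow_pickle=True).item();R=Ro.from_rotvec(o["ee_rot"]).as_matrix()
    print(n,np.degrees(R[:2,2]).round(2),np.degrees(R[:2,0]).round(2))
```

```text
o5 [ 0.13 -0.05] [ 1.45 57.28]
o6 [-0.2  -0.25] [ 1.5  57.28]
o7 [-0.47 -0.2 ] [ 1.51 57.28]
```

```bash
python3 -m handwheel '[{"translation":[0,0,0],"delta_rot":[-0.06,0,0]},{"translation":[0,0,0],"delta_rot":[-0.12,0,0]},{"translation":[0,0,0],"delta_rot":[-0.12,0,0]},{"translation":[0,0,0],"delta_rot":[-0.12,0,0]},{"translation":[0,0,0],"delta_rot":[-0.12,0,0]}]'
python3 - <<'E'
from h import *
o=env.observe();R=Ro.from_rotvec(o["ee_rot"]).as_matrix();print(np.degrees(R[:2,2]).round(2),o["joint_vel"].round(3))
E
```

```text
time: 14.05
ee_pos: [0.5257, -0.1286, 0.0865]
ee_rot: [2.246, 2.188, 0.001]
wrist_force: [-22.3, -13.3, 6.3]
finger_gap: 0.191
finger_force: 66.3
[ 0.25 -0.23] [ 0.     0.001  0.     0.    -0.     0.   ]
```

```bash
python3 -m handwheel '[{"translation":[0,0,0],"delta_rot":[0.03,0,0]},{"translation":[0,0,0],"delta_rot":[0.03,0,0]},{"translation":[0,0,0],"delta_rot":[0.03,0,0]},{"translation":[0,0,0],"delta_rot":[0.03,0,0]}]'
python3 - <<'E'
from h import *
o=env.observe();R=Ro.from_rotvec(o["ee_rot"]).as_matrix();print(np.degrees(R[:2,2]).round(2))
print(env.job_done())
E
```

```text
time: 14.45
ee_pos: [0.5257, -0.1286, 0.0865]
ee_rot: [2.248, 2.189, -0.003]
wrist_force: [-22.1, -13.3, 5.0]
finger_gap: 0.196
finger_force: 65.7
[ 0.06 -0.22]
the job is handed in; nothing more can be done
None
```

The job is handed in at 14.5 s, verdict not shown: the blue shim is pinched in the far joint (measured 10.5 mm wide), the loose slab is flush on the rail, and the arm still grips the handle, pressing about 22 N along the rail and 13 N against it.

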